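# Click the blue reagent cartridge into the reader

## Robot

A 7-joint arm with a two-finger parallel gripper is mounted at the origin on the work surface. World frame = base frame: x ahead of the robot, y to its left, z up, the work surface at z = 0. Lengths are in m, angles in rad, forces in N, time in s.
With the tool pointing down it reaches from about 0.425 to 0.875 m from the base axis. Payload 9.9 kg.
Tool frame: the origin (TCP) lies on the centre line of the jaws, within the pads' length; the fingertips stand 11 mm ahead of it and the grasp point (between the pads) lies 8 mm behind it; z points along the fingers, y is the line along which they close (so a half turn about z gives the same grasp; the last joint's range is limited). The gripper opens to 85 mm and grips with 20 to 120 N. Pads are 22 mm wide; open, the fingers measure 114 mm over their backs; the gripper's body (76 mm by 85 mm) begins 54 mm behind the grasp point. The pads swing forward as they close: fully open they stand 13 mm farther back than shut.
Start: joints at [1.046, 0.576, 0.025, 1.437, -0.015, 1.129, -0.057], TCP at [0.288, -0.61, 0.242] pointing down, gripper open.
Joint ranges: [-2.76, 2.76], [-0.34, 2.15], [-1.52, 1.57], [0.19, 2.46], [-1.09, 4.23], [0.17, 1.99], [-2.82, 2.82]. Speed limits (rad/s): [2.22, 2.22, 3.01, 3.01, 3.14, 3.14, 3.14].

## Interface

Orientations are given as a unit quaternion [w, x, y, z].
In Python, from bench import bot gives the robot as it stands. The module is installed in compiled form; this text tells all that it offers.
- The arm moves only by the tool move_arm, never from a script. Its argument "series" is a list of rows, each an object with "travel": the shift along the world's x, y, z normalised to -1 to 1, where 1 is 250 mm, a list of three; "rot": the turn, a rotation vector about the world's x, y, z normalised to -1 to 1, where 1 is 90 degrees, a list of three. A call has 1 to 12 rows; each row shifts and turns the commanded pose from where the row before left it; what a row does not reach is not made up. A row lasts 1/10 s, in which the tool goes at most 50 mm and 8.59 degrees, less where a joint would pass 70% of its speed; a pose out of reach is approached as far as the arm can. A call with a number of a shift or a turn outside -1 to 1 is refused whole. A call with a gripper value outside its range is refused whole. "claw" is the closure, from 0 (fully open) to 1 (shut), set as the call begins (left out, the last holds). The fingers move at their own pace and stop on an object; "grip_force" is the grip in N (left out, the last holds). Time passes only in rows, so rows that do not move let the fingers close. It gives the time, the measured TCP pose, the force, the opening and the grip force at its end, in the units of the state.
- bot.read_state(): the state, without advancing time (a new reading comes with each control period).
- bot.get_image(name): name is "side" or "top"; returns a dict with "img" (480x640x3 uint8, red, green, blue), "fx", "fy", "cx", "cy" (pixels), "R" (3x3) and "t" (3): a world point X has camera coordinates R X + t. Camera axes: x right, y down, z forward; pixel columns grow to the right and rows downward; lengths in m; the calibration is good to about 2 mm. A picture is of the moment at which its call begins. There is no depth.
- bot.close_job(): hands the job in; it is judged then, once.
The state is a dict: "clock": time; "joint_positions": joint angles; "joint_velocities": joint speeds; "effort": joint torques, N m; "tcp_pos": TCP position; "tcp_rot": TCP orientation; "wrist_force": force on the tool from outside, world axes, zero at the start; "moment": the same for the moment, N m; "opening": finger opening in m; "finger_force": force on a finger pad.
Only numpy, scipy, OpenCV 4.12 (cv2) and the standard library are available. Lean on these libraries where they do the work, as an engineer would, in place of code of your own. Each camera call takes 0.05 s, during which the arm holds its last target. There are 200 camera calls.

## Task

Take the reagent cartridge with the blue grip from the bench, slide it down into the empty bay of the white cartridge reader and press it fully home, so that the orange spring catch clicks over its shoulder, then let go. Lower it in, do not drop it, and leave it latched upright in the bay.

Things in the scene. Friction and masses are not known exactly. Their poses are not given: they have to be found in the camera images.
- blue_mid (a point): Centre (50 mm above the foot) of the loose cartridge to load, standing upright, z up, 120 g: white body 60 (x) x 36 (y) x 60 mm high, on it, centred, a blue grip 32 (x) x 22 (y) x 40 mm high. Grasp the grip from above, closing along y. At each x end the body's top is a 14 mm deep shoulder; either may be latched (a half turn is the same). Like ones with green or yellow grips are not wanted.
- reader: White cartridge reader fixed to the bench, 190 (x) x 150 (y) mm. Origin: at bench level under the centre of its bay, an upright open well 66 (x) x 44 (y) mm, floor 12 mm and rim 60 mm above the bench, 45-degree lead-in 8 mm wide on the -x and both y sides. The cartridge goes in from above, its x along the reader's x. Seated, its foot is on the floor, shoulder at 72 mm, grip top at 112 mm.
- catch_nose (a point): Tip of the orange spring catch (24 mm wide) at the middle of the bay's +x side: it overhangs the bay by 10 mm, flat underside 74.5 mm above the bench, sloping face (30 degrees from upright) rising to 97 mm. Behind it (reader x over 68 mm) the housing with its screen is 101 mm high. Axes as the reader's.
- catch (a joint): Slide of the catch, m: 0 = sprung out over the bay, up to 0.014 pushed back to the reader's +x. Spring 3 N at 0 plus 250 N/m. The cartridge's foot, pressed down the slope, pushes it back about 7 mm (5 to 10 N down, more than its weight); it stays back along the body's side and snaps out over the shoulder when that is below it.
There are look-alikes about, which are no part of the job. What is shaped like the reader but green or red is not meant.

How it is judged:
On the way:
1. the blue cartridge, entering the bay, pushes the catch back (value of joint catch above 0.002 m and z of blue_mid in the frame of reader between 0.068 and 0.145 m and horizontal distance between blue_mid and reader below 0.015 m), for 0.1 s.
At the end, for the whole second after the job is handed in: The blue cartridge is at rest upright (within 7 degrees) in the bay, within 12 mm of its centre and at most 4 mm above fully seated, and the catch has sprung back out to within 2 mm (z of blue_mid in the frame of reader between 0.055 and 0.066 m and horizontal distance between blue_mid and reader below 0.012 m and angle between blue_mid's own z axis and vertical below 0.12 rad and value of joint catch below 0.002 m and linear speed of blue below 0.02 m/s); the robot touches nothing.
It fails at once if the blue cartridge dropped (falls faster than 0.6 m/s out of the fingers) (linear speed of blue above 0.6 m/s and contact force between the fingers and blue below 0.1 N).
It also fails if it takes over 40 s, if anything falls off the work surface, if the arm or the gripper's body presses on something with over 40 N, if the wrist force passes 120 N, or if a joint passes its speed limit or range.

## Working session

There is one attempt and no reset: what is moved stays moved. The work goes in short steps, Python scripts to look and compute and a tool call to move; the robot and the scene stay as the last step left them, time stands still between calls to the robot, and variables do not carry over. Pictures are saved under pics/ and viewed, at most 10 in all, crops included, and the job is handed in when it is done.

Besides the shell and the picture viewer there is one more tool, called after ">>>" by a JSON object that holds its "fn" and its "kwargs". move_arm: Moves the arm, as the interface text tells. Its arguments: {"type":"object","properties":{"series":{"type":"array"},"claw":{"type":"number"},"grip_force":{"type":"number"}},"required":["series"]}

```bash
mkdir -p pics
cat > h.py <<'E'
import numpy as np,cv2
from bench import bot
def ray(c,u,v):
    R=np.array(c["R"]);t=np.array(c["t"]);o=-R.T@t
    return o,R.T@np.array([(u-c["cx"])/c["fx"],(v-c["cy"])/c["fy"],1])
def atz(c,u,v,z):
    o,d=ray(c,u,v);return o+d*(z-o[2])/d[2]
def proj(c,X):
    p=np.array(c["R"])@np.array(X)+np.array(c["t"]);return c["fx"]*p[0]/p[2]+c["cx"],c["fy"]*p[1]/p[2]+c["cy"]
E
python3 - <<'E'
from h import *
import pickle
for n in("top","side"):
    c=bot.get_image(n);pickle.dump(c,open(n+".pkl","wb"));cv2.imwrite(f"pics/{n}0.png",c["img"][:,:,::-1])
    print(n,c["fx"],-np.array(c["R"]).T@c["t"],np.round(c["R"],2).tolist())
s=bot.read_state();print(s["clock"],s["tcp_pos"],s["tcp_rot"],s["opening"])
E
```

```text
top 473.79962629585305 [0.2374373  0.1430498  1.24103892] [[-0.06, -1.0, -0.0], [-0.98, 0.06, -0.21], [0.2, -0.01, -0.98]]
side 504.68546350716457 [-0.26672097  0.85619368  1.0588274 ] [[-0.68, -0.73, 0.01], [-0.51, 0.47, -0.72], [0.52, -0.49, -0.7]]
0.1 [ 0.28783305 -0.61014534  0.24152876] [-7.04457136e-04  9.75805171e-01  2.18640640e-01 -2.07996102e-04] 0.08575257155506714
```

View pics/top0.png

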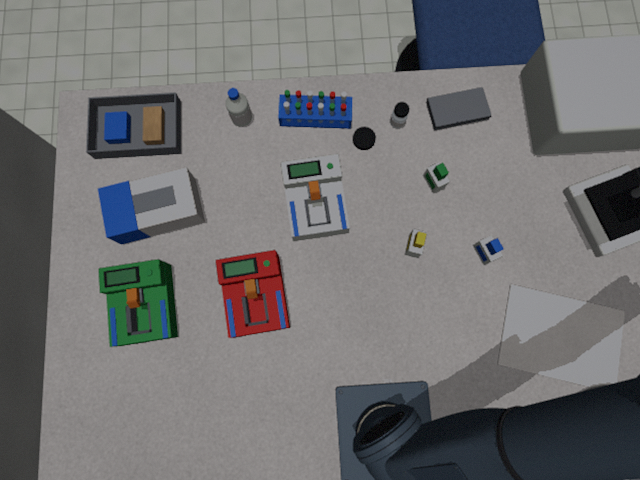

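View pics/side0.png

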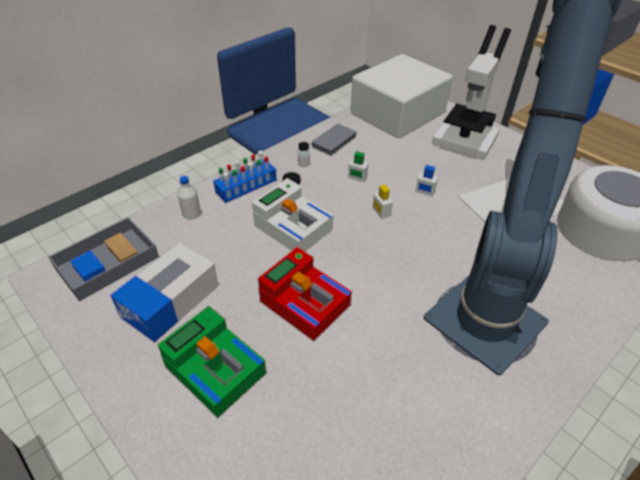

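The top view shows cartridges at green (437,176), yellow (418,242) and blue (490,248), and readers at white (316,200), red (253,293) and green (137,303). Blue (490,248; side 428,180) and the white reader (316,200; side 292,215) fit the description: blue grip, white body. I'll confirm both in an enlarged crop.

Run:
```python
from h import *
import pickle
def crop(n,x,y,w,h,W,H):
    im=pickle.load(open(n+".pkl","rb"))["img"][y:y+h,x:x+w,::-1];return cv2.resize(im,(W,H),interpolation=cv2.INTER_CUBIC)
# each tile
a=np.vstack([crop("top",275,150,80,100,400,500)]);b=np.vstack([crop("top",465,225,50,50,250,250),crop("side",403,155,50,50,250,250)])
cv2.imwrite("pics/c1.png",np.hstack([a,b]))
cv2.imwrite("pics/c2.png",crop("side",245,170,100,85,800,680)[:600])
```

```text
(no output)
```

View pics/c1.png

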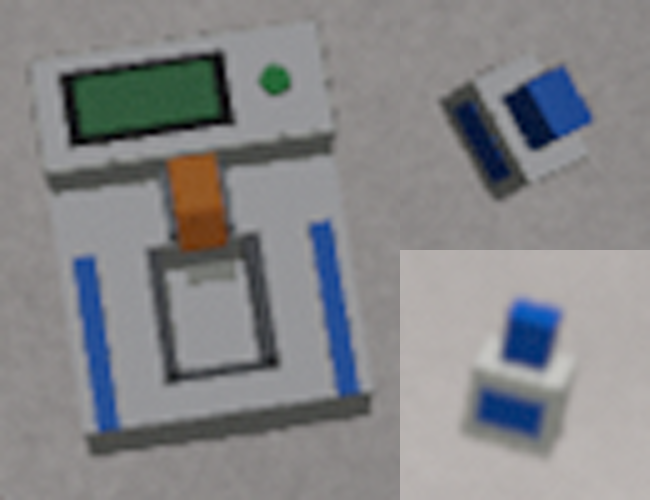

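View pics/c2.png

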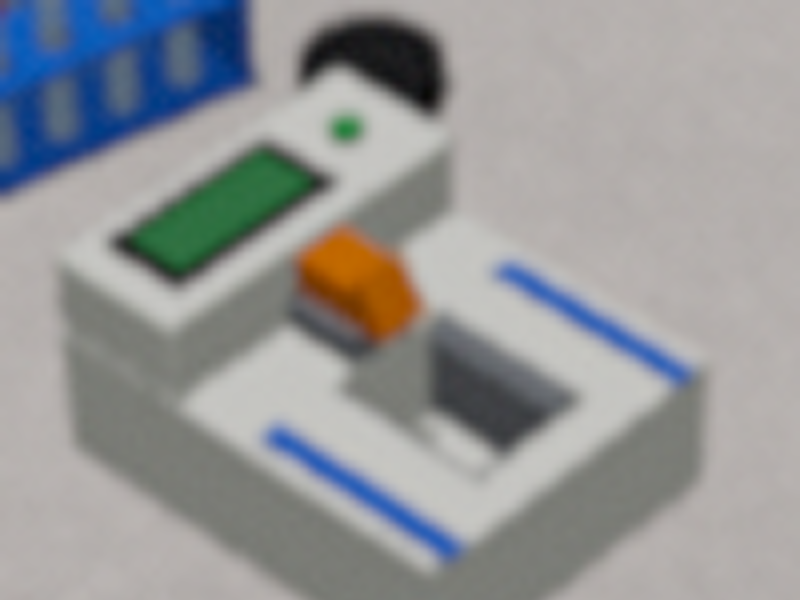

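The crops confirm it. The loose cartridge has a blue grip on a white body (top 490,248), and the white reader's bay is empty with the orange catch on its +x (upper) side. Next I'll fit both models to the corners in both views.

```bash
cat > fit.py <<'E'
from h import *
import pickle
from scipy.optimize import least_squares
T=pickle.load(open("top.pkl","rb"));S=pickle.load(open("side.pkl","rb"))
def w(p,X):
    c,s=np.cos(p[2]),np.sin(p[2]);return [p[0]+c*X[0]-s*X[1],p[1]+s*X[0]+c*X[1],X[2]]
tr=lambda u,v:(275+u/5-.4,150+v/5-.4); sr=lambda u,v:(245+u/8-.44,170+v/8-.44)
tb=lambda u,v:(465+(u-400)/5-.4,225+v/5-.4); sb=lambda u,v:(403+(u-400)/5-.4,155+(v-250)/5-.4)
def run(name,obs,p0,pts):
    f=lambda p:np.concatenate([np.subtract(proj(c,w(p,pts(k,p))),px) for c,k,px in obs])
    r=least_squares(f,p0,loss="soft_l1");print(name,np.round(r.x,4))
    for (c,k,px),e in zip(obs,f(r.x).reshape(-1,2)):print("T" if c is T else "S",k,np.round(e,1))
    return r.x
R=lambda k,p:{"l+":(-.041,.030,.06),"l-":(-.041,-.030,.06),"h+":(.068,p[4],.101),"h-":(.068,-p[4],.101),"f+":(-p[3],p[4],.06),"f-":(-p[3],-p[4],.06),"n+":(.023,.012,.0745),"n-":(.023,-.012,.0745)}[k]
rd=run("reader",[(T,"l+",tr(167,384)),(T,"l-",tr(279,368)),(T,"h+",tr(48,178)),(T,"h-",tr(333,135)),(T,"f+",tr(88,435)),(T,"f-",tr(370,395)),(T,"n+",tr(178,249)),(T,"n-",tr(228,247)),
(S,"h+",sr(178,333)),(S,"h-",sr(452,142)),(S,"f+",sr(437,573)),(S,"f-",sr(705,370)),(S,"l+",sr(487,482)),(S,"l-",sr(581,400)),(S,"n+",sr(380,343)),(S,"n-",sr(421,310))],[.45,.25,.05,.08,.075],R)
B=lambda k,p:{"b":(.03,.018),"g":(.016,.011)}[k[0]]
def C(k,p):
    a,b=B(k,p);return ((a if k[1]=="+" else -a),(b if k[2]=="+" else -b),{"0":0,"6":.06,"1":.1}[k[3]])
bl=run("blue",[(T,"b++6",tb(475,80)),(T,"b-+6",tb(525,185)),(T,"b+-6",tb(530,55)),(T,"b--6",tb(588,155)),(T,"b++0",tb(440,98)),(T,"b-+0",tb(497,200)),
(T,"g++1",tb(528,88)),(T,"g-+1",tb(556,140)),(T,"g+-1",tb(562,66)),(T,"g--1",tb(592,120)),
(S,"b++0",sb(460,432)),(S,"b-+0",sb(548,458)),(S,"b++6",sb(472,366)),(S,"b-+6",sb(562,383))],[.4,-.25,.2],C)
print("yaws deg",np.degrees([rd[2],bl[2]]))
def ov(c,n,p,segs,x,y,wd,ht,k):
    im=cv2.resize(c["img"][y:y+ht,x:x+wd,::-1],None,fx=k,fy=k,interpolation=cv2.INTER_CUBIC)
    for a,b in segs:
        q=[tuple(int((v-o+.5)*k) for v,o in zip(proj(c,w(p,X)),(x,y))) for X in (a,b)];cv2.line(im,*q,(255,0,255),1)
    return im
box=lambda a,b,z:[((a,b,z),(-a,b,z)),((-a,b,z),(-a,-b,z)),((-a,-b,z),(a,-b,z)),((a,-b,z),(a,b,z))]
sB=box(.03,.018,0)+box(.03,.018,.06)+box(.016,.011,.1)+box(.016,.011,.06)
P=lambda k:R(k,rd)
sR=[(P("l+"),P("l-")),(P("h+"),P("h-")),(P("f+"),P("f-")),(P("n+"),P("n-"))]+[((-.041,s,.06),(.033,s,.06)) for s in(-.03,.03)]
if __name__=="__main__":
    cv2.imwrite("pics/ov.png",np.vstack([np.hstack([ov(T,0,rd,sR,275,150,80,100,3),ov(S,0,rd,sR,245,165,100,100,3)]),np.hstack([ov(T,0,bl,sB,465,225,50,50,5),ov(S,0,bl,sB,403,155,58,50,5)])]))
E
python3 fit.py
```

```text
reader [0.5583 0.1333 0.0909 0.0608 0.0726]
T l+ [-0.6  0.7]
T l- [0.1 0.4]
T h+ [-0.4 -1. ]
T h- [-0.4 -0.7]
T f+ [-0.2  0.4]
T f- [-0.4 -0. ]
T n+ [0.3 1.3]
T n- [-0.4  0.3]
S h+ [-0.5 -2.1]
S h- [-0.2 -1.8]
S f+ [ 0.2 -0.7]
S f- [ 0.2 -1. ]
S l+ [-1.  -0.4]
S l- [ 1.2 -0.6]
S n+ [0.5 0.1]
S n- [1.  0.2]
blue [ 0.4314 -0.3013  0.3771]
T b++6 [-0.8 -0. ]
T b-+6 [0.8 0.1]
T b+-6 [ 0.6 -0.9]
T b--6 [0.7 0.1]
T b++0 [-1.1  0.9]
T b-+0 [-1.5  0.7]
T g++1 [-0.8 -1. ]
T g-+1 [0.1 0.2]
T g+-1 [ 0.3 -0.3]
T g--1 [0.7 0.5]
S b++0 [-0.3  0. ]
S b-+0 [-0.2 -0.1]
S b++6 [ 0.  -1.3]
S b-+6 [0.2 0.4]
yaws deg [ 5.20622404 21.60738064]
```

View pics/ov.png

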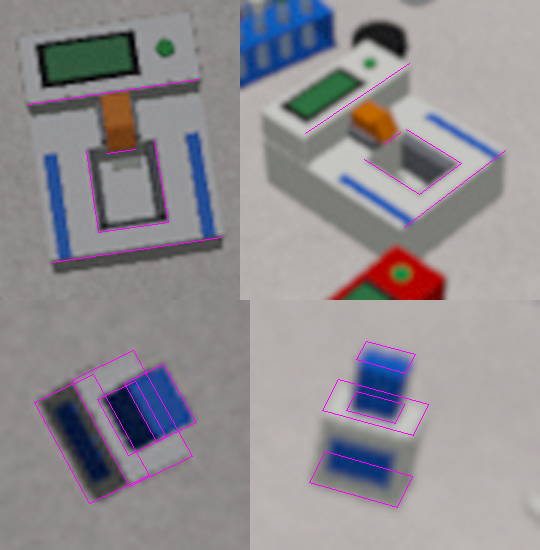

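The wireframe fits to within about 1–2 px (2–3 mm). I'll move above the blue cartridge now.

>>> {"fn": "move_arm", "kwargs": {"series": [{"travel": [0.0717, 0.1544, 0], "rot": [0, 0, -0.005]}, {"travel": [0.0717, 0.1544, 0], "rot": [0, 0, -0.005]}, {"travel": [0.0717, 0.1544, 0], "rot": [0, 0, -0.005]}, {"travel": [0.0717, 0.1544, 0], "rot": [0, 0, -0.005]}, {"travel": [0.0717, 0.1544, 0], "rot": [0, 0, -0.005]}, {"travel": [0.0717, 0.1544, 0], "rot": [0, 0, -0.005]}, {"travel": [0.0717, 0.1544, 0], "rot": [0, 0, -0.005]}, {"travel": [0.0717, 0.1544, 0], "rot": [0, 0, -0.005]}, {"travel": [0, 0, 0], "rot": [0, 0, 0]}, {"travel": [0, 0, 0], "rot": [0, 0, 0]}], "claw": 0, "grip_force": 40}}

```text
clock: 1.1
tcp_pos: [0.4318, -0.3007, 0.2422]
tcp_rot: [-0.0, 0.982, 0.189, -0.0]
wrist_force: [-0.4, 0.3, 0.9]
opening: 0.0855
finger_force: 0.0
```

```bash
sed 's/(T,"h+",tr(48,178)),(T,"h-",tr(333,135)),//; s/^(S,"h+",sr(178,333)),(S,"h-",sr(452,142)),//' fit.py > fit2.py
python3 - <<'E'
from fit2 import *
from scipy.spatial.transform import Rotation as Ro
s=bot.read_state();q=s["tcp_rot"];print(s["clock"],s["tcp_pos"],Ro.from_quat(np.roll(q,-1)).as_matrix().round(3))
c=bot.get_image("top");pickle.dump(c,open("top1.pkl","wb"));d=bot.get_image("side")
cv2.imwrite("pics/a.png",np.vstack([np.hstack([cv2.resize(q["img"][y-50:y+50,x-65:x+65,::-1],(390,300)) for q,x,y in((c,480,240),(d,430,180))])]))
E
```

```text
reader [0.5597 0.1334 0.0895 0.0622 0.0726]
T l+ [-0.7  0.1]
T l- [ 0.  -0.1]
T f+ [-0.3  0.4]
T f- [-0.4  0. ]
T n+ [0.2 0.7]
T n- [-0.5 -0.2]
S f+ [ 0.1 -0.7]
S f- [ 0.2 -1. ]
S l+ [-1.4 -0.6]
S l- [ 0.8 -0.8]
S n+ [ 0.1 -0.1]
S n- [0.6 0. ]
blue [ 0.4314 -0.3013  0.3771]
T b++6 [-0.8 -0. ]
T b-+6 [0.8 0.1]
T b+-6 [ 0.6 -0.9]
T b--6 [0.7 0.1]
T b++0 [-1.1  0.9]
T b-+0 [-1.5  0.7]
T g++1 [-0.8 -1. ]
T g-+1 [0.1 0.2]
T g+-1 [ 0.3 -0.3]
T g--1 [0.7 0.5]
S b++0 [-0.3  0. ]
S b-+0 [-0.2 -0.1]
S b++6 [ 0.  -1.3]
S b-+6 [0.2 0.4]
yaws deg [ 5.13035623 21.60738064]
1.1 [ 0.43178231 -0.30073846  0.24221172] [[ 0.928  0.372 -0.   ]
 [ 0.372 -0.928  0.   ]
 [-0.    -0.    -1.   ]]
```

View pics/a.png

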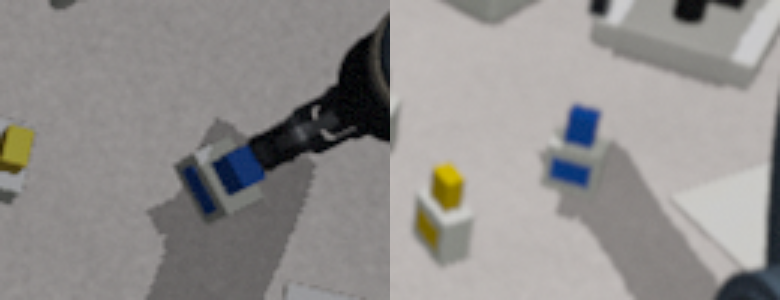

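The gripper is over the cartridge, with its axis running down to the grip (left panel about 240,170). I'll go down, close and lift.

>>> {"fn": "move_arm", "kwargs": {"series": [{"travel": [0, 0, -0.13], "rot": [0, 0, 0]}, {"travel": [0, 0, -0.13], "rot": [0, 0, 0]}, {"travel": [0, 0, -0.13], "rot": [0, 0, 0]}, {"travel": [0, 0, -0.13], "rot": [0, 0, 0]}, {"travel": [0, 0, -0.08], "rot": [0, 0, 0]}, {"travel": [0, 0, -0.06], "rot": [0, 0, 0]}, {"travel": [0, 0, 0], "rot": [0, 0, 0]}, {"travel": [0, 0, 0], "rot": [0, 0, 0]}]}}

```text
clock: 2.0
tcp_pos: [0.4309, -0.3027, 0.0774]
tcp_rot: [-0.0, 0.982, 0.187, -0.0]
wrist_force: [-0.2, -0.5, 0.5]
opening: 0.0852
finger_force: 0.0
```

>>> {"fn": "move_arm", "kwargs": {"series": [{"travel": [0, 0, 0], "rot": [0, 0, 0]}, {"travel": [0, 0, 0], "rot": [0, 0, 0]}, {"travel": [0, 0, 0], "rot": [0, 0, 0]}, {"travel": [0, 0, 0], "rot": [0, 0, 0]}, {"travel": [0, 0, 0], "rot": [0, 0, 0]}, {"travel": [0, 0, 0], "rot": [0, 0, 0]}, {"travel": [0, 0, 0], "rot": [0, 0, 0]}, {"travel": [0, 0, 0], "rot": [0, 0, 0]}], "claw": 1, "grip_force": 60}}

```text
clock: 2.8
tcp_pos: [0.4317, -0.3018, 0.0778]
tcp_rot: [0.0, 0.982, 0.188, 0.0]
wrist_force: [-0.3, 0.6, 5.4]
opening: 0.0212
finger_force: 59.7
```

>>> {"fn": "move_arm", "kwargs": {"series": [{"travel": [0, 0, 0.06], "rot": [0, 0, 0]}, {"travel": [0, 0, 0.13], "rot": [0, 0, 0]}, {"travel": [0, 0, 0.13], "rot": [0, 0, 0]}, {"travel": [0, 0, 0.13], "rot": [0, 0, 0]}, {"travel": [0, 0, 0.13], "rot": [0, 0, 0]}, {"travel": [0, 0, 0.06], "rot": [0, 0, 0]}, {"travel": [0, 0, 0], "rot": [0, 0, 0]}]}}

```text
clock: 3.5
tcp_pos: [0.4322, -0.3022, 0.2393]
tcp_rot: [0.001, 0.982, 0.188, 0.001]
wrist_force: [0.6, 0.6, -2.2]
opening: 0.0214
finger_force: 58.9
```

>>> {"fn": "move_arm", "kwargs": {"series": [{"travel": [0.025, 0.087, 0], "rot": [0, 0, -0.0092]}, {"travel": [0.05, 0.174, 0], "rot": [0, 0, -0.0184]}, {"travel": [0.05, 0.174, 0], "rot": [0, 0, -0.0184]}, {"travel": [0.05, 0.174, 0], "rot": [0, 0, -0.0184]}, {"travel": [0.05, 0.174, 0], "rot": [0, 0, -0.0184]}, {"travel": [0.05, 0.174, 0], "rot": [0, 0, -0.0184]}, {"travel": [0.05, 0.174, 0], "rot": [0, 0, -0.0184]}, {"travel": [0.05, 0.174, 0], "rot": [0, 0, -0.0184]}, {"travel": [0.05, 0.174, 0], "rot": [0, 0, -0.0184]}, {"travel": [0.05, 0.174, 0], "rot": [0, 0, -0.0184]}, {"travel": [0.025, 0.087, 0], "rot": [0, 0, -0.0092]}, {"travel": [0, 0, 0], "rot": [0, 0, 0]}]}}

```text
clock: 4.7
tcp_pos: [0.5559, 0.1381, 0.2352]
tcp_rot: [-0.001, 0.999, 0.047, -0.001]
wrist_force: [-0.3, 0.5, -1.2]
opening: 0.0213
finger_force: 58.9
```

>>> {"fn": "move_arm", "kwargs": {"series": [{"travel": [0, 0, 0], "rot": [0, 0, 0]}, {"travel": [0, 0, 0], "rot": [0, 0, 0]}, {"travel": [0, 0, 0], "rot": [0, 0, 0]}]}}

```text
clock: 5.0
tcp_pos: [0.5562, 0.1317, 0.237]
tcp_rot: [0.0, 0.999, 0.043, -0.0]
wrist_force: [-0.6, 0.1, -0.5]
opening: 0.0213
finger_force: 58.9
```

Run:
```python
from h import *
import pickle
s=bot.read_state();print(s["clock"],s["tcp_pos"],s["tcp_rot"],s["opening"],s["joint_positions"])
c=bot.get_image("top");d=bot.get_image("side");pickle.dump((c,d),open("b.pkl","wb"))
cv2.imwrite("pics/b.png",np.hstack([cv2.resize(q["img"][y:y+120,x:x+80,::-1],(400,600),interpolation=cv2.INTER_CUBIC) for q,x,y in((c,270,140),(d,260,130))]))
```

```text
5.0 [0.55618857 0.1317266  0.2369932 ] [ 3.46752446e-04  9.99054251e-01  4.34787620e-02 -2.84554694e-04] 0.021347017981271036 [-0.27563526  0.42579385 -0.05787856  1.72343968  0.02911328  0.99392426
 -1.8280669 ]
```

View pics/b.png

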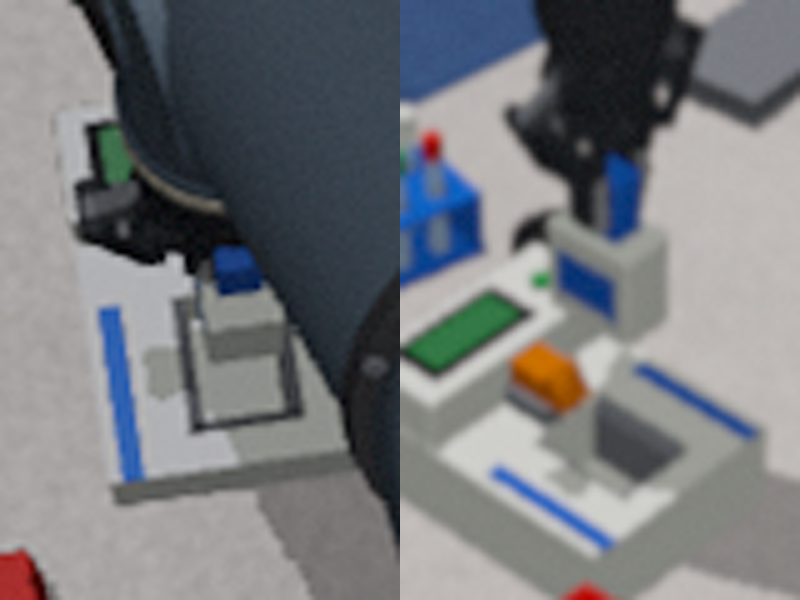

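The blue cartridge hangs upright over the bay. In the top view its front face spans (207,338) to (283,345). I'll measure its held pose relative to the bay.

```bash
python3 - <<'E'
import io,contextlib
with contextlib.redirect_stdout(io.StringIO()):
    from fit2 import *
t=lambda u,v:(270+u/5-.4,140+v/5-.4); s=lambda u,v:(260+(u-400)/5-.4,130+v/5-.4)
def K(k,p):
    return ((.03 if k[0]=="+" else -.03),(.018 if k[1]=="+" else -.018),.159+(.06 if k[2]=="t" else 0))
tb=[(T,"-+t",t(205,336)),(T,"--t",t(282,318)),(T,"-+b",t(207,363)),(T,"--b",t(284,345))]
sb=[(S,"++b",s(555,293)),(S,"-+b",s(625,342)),(S,"--b",s(665,312)),(S,"++t",s(550,218)),(S,"-+t",s(618,254)),(S,"--t",s(667,234))]
p0=[.556,.132,.09]
b=run("both",tb+sb,p0,K)
f=lambda o:least_squares(lambda p:np.concatenate([np.subtract(proj(c,w([*p,.09],K(k,p))),px) for c,k,px in o]),p0[:2]).x
print("T only",f(tb),"S only",f(sb))
E
sed -n '/"reader"/,$p' fit2.py | head -3 >/dev/null
```

```text
both [0.559  0.1304 0.0439]
T -+t [ 0.  -2.1]
T --t [ 0.6 -0.1]
T -+b [ 0.1 -0.5]
T --b [-0.1  1.5]
S ++b [-1.3  0.9]
S -+b [-0.3  0.9]
S --b [0.8 1. ]
S ++t [-0.9 -1.2]
S -+t [0.9 1.3]
S --t [ 0.5 -0.6]
T only [0.55816829 0.13220631] S only [0.56045888 0.12960085]
```

>>> {"fn": "move_arm", "kwargs": {"series": [{"travel": [-0.004, 0.006, -0.1], "rot": [0, 0, 0]}, {"travel": [0, 0, -0.1], "rot": [0, 0, 0]}, {"travel": [0, 0, -0.04], "rot": [0, 0, 0]}, {"travel": [0, 0, -0.04], "rot": [0, 0, 0]}, {"travel": [0, 0, -0.04], "rot": [0, 0, 0]}, {"travel": [0, 0, 0], "rot": [0, 0, 0]}, {"travel": [0, 0, 0], "rot": [0, 0, 0]}]}}

```text
clock: 5.8
tcp_pos: [0.5547, 0.1346, 0.1572]
tcp_rot: [0.0, 0.999, 0.044, -0.001]
wrist_force: [-2.1, -0.5, -1.4]
opening: 0.021
finger_force: 59.0
```

>>> {"fn": "move_arm", "kwargs": {"series": [{"travel": [0, 0, -0.03], "rot": [0, 0, 0]}, {"travel": [0, 0, -0.03], "rot": [0, 0, 0]}, {"travel": [0, 0, 0], "rot": [0, 0, 0]}, {"travel": [0, 0, 0], "rot": [0, 0, 0]}]}}

```text
clock: 6.2
tcp_pos: [0.5548, 0.1347, 0.1417]
tcp_rot: [0.0, 0.999, 0.044, -0.001]
wrist_force: [-3.6, -0.2, -3.1]
opening: 0.0211
finger_force: 59.2
```

The catch is pushing back in -x with about 3.6 N, so the foot is on its slope. I'll carry on down.

>>> {"fn": "move_arm", "kwargs": {"series": [{"travel": [0, 0, -0.03], "rot": [0, 0, 0]}, {"travel": [0, 0, -0.03], "rot": [0, 0, 0]}, {"travel": [0, 0, -0.03], "rot": [0, 0, 0]}, {"travel": [0, 0, 0], "rot": [0, 0, 0]}, {"travel": [0, 0, 0], "rot": [0, 0, 0]}]}}

```text
clock: 6.7
tcp_pos: [0.5556, 0.1348, 0.1193]
tcp_rot: [0.0, 0.999, 0.044, -0.0]
wrist_force: [-0.6, -0.8, -5.2]
opening: 0.0212
finger_force: 58.9
```

>>> {"fn": "move_arm", "kwargs": {"series": [{"travel": [0, 0, -0.03], "rot": [0, 0, 0]}, {"travel": [0, 0, -0.03], "rot": [0, 0, 0]}, {"travel": [0, 0, -0.03], "rot": [0, 0, 0]}, {"travel": [0, 0, -0.016], "rot": [0, 0, 0]}, {"travel": [0, 0, 0], "rot": [0, 0, 0]}, {"travel": [0, 0, 0], "rot": [0, 0, 0]}]}}

```text
clock: 7.3
tcp_pos: [0.5557, 0.1349, 0.0925]
tcp_rot: [0.0, 0.999, 0.044, -0.0]
wrist_force: [4.2, 0.8, -15.0]
opening: 0.0214
finger_force: 59.1
```

>>> {"fn": "move_arm", "kwargs": {"series": [{"travel": [0, 0, -0.012], "rot": [0, 0, 0]}, {"travel": [0, 0, 0], "rot": [0, 0, 0]}, {"travel": [0, 0, 0], "rot": [0, 0, 0]}]}}

```text
clock: 7.6
tcp_pos: [0.5557, 0.1349, 0.0906]
tcp_rot: [-0.0, 0.999, 0.044, 0.0]
wrist_force: [0.1, -0.7, -2.2]
opening: 0.0208
finger_force: 60.7
```

Run:
```python
from h import *
s=bot.read_state();print(s["moment"],s["wrist_force"])
c=bot.get_image("top");d=bot.get_image("side")
cv2.imwrite("pics/d.png",np.hstack([cv2.resize(q["img"][y:y+80,x:x+w,::-1],(w*6,480),interpolation=cv2.INTER_CUBIC) for q,x,y,w in((c,280,155,60),(d,255,165,70))]))
```

```text
[-0.00694783 -0.17864047 -0.03832768] [ 0.05365221 -0.69859321 -2.18655933]
```

View pics/d.png

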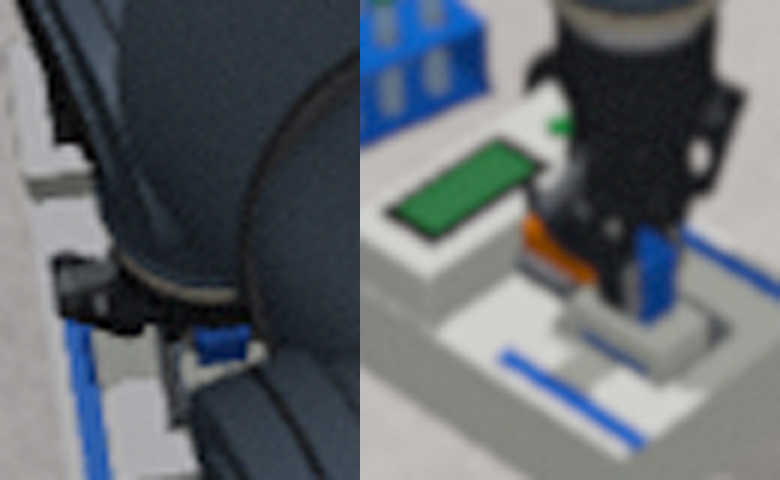

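The cartridge sits deep in the bay, with its body top just above the rim (right panel about 630,320). I'll press a little more to be sure it is latched.

>>> {"fn": "move_arm", "kwargs": {"series": [{"travel": [0, 0, -0.016], "rot": [0, 0, 0]}, {"travel": [0, 0, 0], "rot": [0, 0, 0]}, {"travel": [0, 0, 0], "rot": [0, 0, 0]}, {"travel": [0, 0, 0], "rot": [0, 0, 0]}]}}

```text
clock: 8.1
tcp_pos: [0.556, 0.135, 0.0897]
tcp_rot: [-0.0, 0.999, 0.044, 0.001]
wrist_force: [-9.5, -1.2, 38.0]
opening: 0.0213
finger_force: 66.2
```

It is bottomed out: 38 N up with the foot at about 12 mm. I'll ease off, open and raise.

>>> {"fn": "move_arm", "kwargs": {"series": [{"travel": [0, 0, 0.02], "rot": [0, 0, 0]}, {"travel": [0, 0, 0], "rot": [0, 0, 0]}, {"travel": [0, 0, 0], "rot": [0, 0, 0]}]}}

```text
clock: 8.4
tcp_pos: [0.5556, 0.1349, 0.0913]
tcp_rot: [-0.0, 0.999, 0.044, 0.0]
wrist_force: [1.9, 0.3, -0.7]
opening: 0.0215
finger_force: 65.2
```

>>> {"fn": "move_arm", "kwargs": {"series": [{"travel": [0, 0, 0], "rot": [0, 0, 0]}, {"travel": [0, 0, 0], "rot": [0, 0, 0]}, {"travel": [0, 0, 0], "rot": [0, 0, 0]}, {"travel": [0, 0, 0], "rot": [0, 0, 0]}, {"travel": [0, 0, 0], "rot": [0, 0, 0]}, {"travel": [0, 0, 0], "rot": [0, 0, 0]}, {"travel": [0, 0, 0], "rot": [0, 0, 0]}, {"travel": [0, 0, 0], "rot": [0, 0, 0]}], "claw": 0}}

```text
clock: 9.2
tcp_pos: [0.5554, 0.1348, 0.0913]
tcp_rot: [-0.0, 0.999, 0.044, 0.0]
wrist_force: [-0.2, -1.1, -1.8]
opening: 0.0854
finger_force: 0.0
```

>>> {"fn": "move_arm", "kwargs": {"series": [{"travel": [0, 0, 0.05], "rot": [0, 0, 0]}, {"travel": [0, 0, 0.1], "rot": [0, 0, 0]}, {"travel": [0, 0, 0.13], "rot": [0, 0, 0]}, {"travel": [0, 0, 0.13], "rot": [0, 0, 0]}, {"travel": [0, 0, 0.13], "rot": [0, 0, 0]}, {"travel": [-0.13, -0.13, 0], "rot": [0, 0, 0]}, {"travel": [-0.13, -0.13, 0], "rot": [0, 0, 0]}, {"travel": [0, -0.17, 0], "rot": [0, 0, 0]}, {"travel": [0, -0.17, 0], "rot": [0, 0, 0]}, {"travel": [0, -0.17, 0], "rot": [0, 0, 0]}, {"travel": [0, 0, 0], "rot": [0, 0, 0]}]}}

```text
clock: 10.3
tcp_pos: [0.4898, -0.0641, 0.2274]
tcp_rot: [0.001, 0.999, 0.04, 0.0]
wrist_force: [-0.1, 1.1, -0.6]
opening: 0.0851
finger_force: 0.0
```

Run:
```python
from h import *
c=bot.get_image("top");d=bot.get_image("side")
cv2.imwrite("pics/e.png",np.hstack([cv2.resize(q["img"][y:y+80,x:x+w,::-1],(w*6,480),interpolation=cv2.INTER_CUBIC) for q,x,y,w in((c,280,155,60),(d,255,165,70))]))
```

```text
(no output)
```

View pics/e.png

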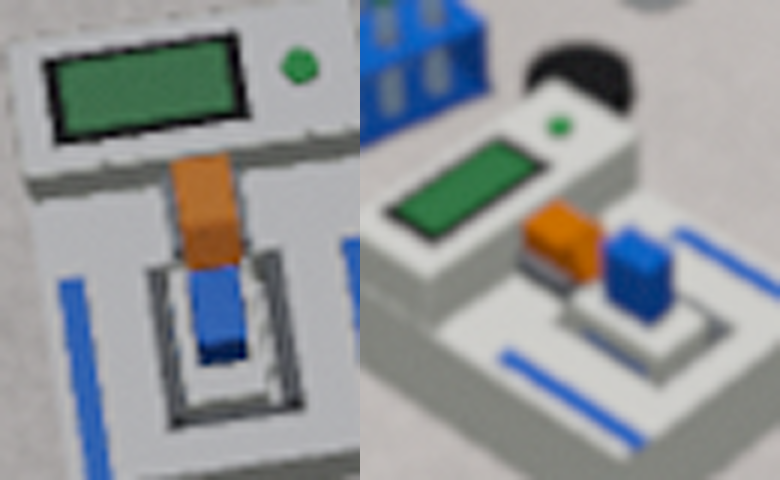

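The cartridge is upright in the bay. The catch tip in the top view is at image row 199.5, against 199.6 before insertion, so it has sprung fully out over the shoulder. The gripper is clear, so I'm handing in.

```bash
python3 -c "
from bench import bot
print(bot.close_job())"
```

```text
the job is handed in; nothing more can be done
None
```

The blue cartridge is seated and latched upright in the white reader's bay, with the orange catch fully sprung out over its shoulder and the gripper clear; I handed the job in at about 10 s, and no verdict came back.

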